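# Slide a boxed order home down its rack lane

### The arm

A 6-joint arm with a two-finger parallel gripper is mounted at the origin on the work surface. World frame = base frame: x ahead of the robot, y to its left, z up, the work surface at z = 0. Lengths are in mm, angles in rad, forces in N, time in s.
With the tool pointing down it reaches from about 275 to 1000 mm from the base axis. Payload 8.4 kg.
Tool frame: the origin (TCP) lies midway between the tips of the shut fingers; the grasp point (between the pads) lies 19 mm behind it; z points along the fingers, y is the line along which they close (so a half turn about z gives the same grasp; the last joint's range is limited). The gripper opens to 85 mm and grips with 20 to 120 N. Pads are 22 mm wide; open, the fingers measure 114 mm over their backs; the gripper's body (76 mm by 85 mm) begins 54 mm behind the grasp point. The pads swing forward as they close: fully open they stand 13 mm farther back than shut.
Start: joints at [1.279, 0.353, 1.633, -0, 1.155, -0.002], TCP at [178.599, 598.941, 196.781] pointing down, gripper open.
Joint ranges: [-2.63, 2.63], [-0.92, 2.1], [0.06, 2.66], [-1.3, 4.44], [0, 2.69], [-3.02, 3.02]. Speed limits (rad/s): [2.22, 2.22, 2.79, 3.14, 3.14, 3.14].

### API

Orientations are given as [roll, pitch, yaw] about the fixed x, y, z axes, in that order (R = Rz(yaw) Ry(pitch) Rx(roll)).
In Python, from rig import monitor, imaging, r gives the robot as it stands.
- The arm moves only by the tool drive_tool, never from a script. Its argument "plan" is a list of rows, each an object of numbers: "x", "y", "z": the shift along the tool's x, y, z in units of 50 mm (1.0 is 50 mm); "ax", "ay", "az": the turn, a rotation vector about the tool's x, y, z in units of 6 degrees (1.0 is 6 degrees); "hand": the finger opening in mm, from 0 to 85.4. In form: [{"x": .., "y": .., "z": .., "ax": .., "ay": .., "az": .., "hand": ..}, ...]. A call has 1 to 8 rows; each row is the pose to reach, as a shift and turn from the pose commanded when the call began, along the tool's axes at that moment; what a row does not reach only later rows make up. A row lasts 1/10 s, in which the tool goes at most 50 mm and 8.59 degrees, less where a joint would pass 70% of its speed; a pose out of reach is approached as far as the arm can. A call with a gripper value outside its range is refused whole. The fingers move at their own pace and stop on an object; "grip_force" is the grip in N (left out, the last holds). Time passes only in rows, so rows that repeat a pose let the fingers close. It gives the time, the measured TCP pose, the force, the opening and the grip force at its end, in the units of the state.
- monitor.sense(): the state, without advancing time (a new reading comes with each control period).
- imaging.grab_frame(name): name is "scene" or "side" or "wrist"; returns the picture (384x512x3 uint8, red, green, blue); there is no depth.
- imaging.camera_info(name): a dict with "mtx" (3x3 intrinsics, pixels), "R" (3x3) and "t" (3): a world point X has camera coordinates R X + t. Camera axes: x right, y down, z forward; pixel columns grow to the right and rows downward; lengths in mm; the calibration is good to about 2 mm. A picture is of the moment at which its call begins: read the wrist's pose just before it. camera_info takes no time and is no camera call; for the wrist camera it gives the pose at the moment of the call.
- r.sign_off(): hands the job in; it is judged then, once.
The state is a dict: "clock": time; "qpos": joint angles; "qvel": joint speeds; "joint_efforts": joint torques, N m; "eef_pos": TCP position; "tcp_rot": TCP orientation; "contact_force": force on the tool from outside, world axes, zero at the start; "wrist_torque": the same for the moment, N m; "opening": opening from 0.0 (shut) to 1.0 (fully open); "grasp_force": force on a finger pad.
Only numpy, scipy, OpenCV 4.12 (cv2) and the standard library are available. Lean on these libraries where they do the work, as an engineer would, in place of code of your own. Each camera call takes 0.05 s, during which the arm holds its last target. There are 200 camera calls.

### The job

Push the large presentation box waiting in front of the order rack down the empty lane, between its two guide rails, until it stands square and fully home against the rubber stop at the far end. Its paper cover scuffs, so steer it with your fingertips only, steadily, without lifting it, and let neither the box nor the fingers touch either guide rail of that lane. Leave the other boxes and the bench tools where they are.

Things in the scene. Friction and masses are not known exactly. Their poses are not given: they have to be found in the camera images.
- box: Large rigid off-white paper-covered box with lid, 96 mm along its x, 88 mm along its y, 40 mm high, 0.2 to 0.4 kg, origin at the centre of its underside. Loose on the rack's apron before the empty lane, up to 35 mm out of line and turned up to 0.3 rad either way; its x points down the lane when square. It slides when pushed and stops when the push stops.
- lane: The empty lane. Origin on the board's top, midway between its two guide rails at the lane mouth (level with the rails' front ends); x runs down the lane away from the robot, y to the left rail, z up. 106 mm wide clear, 180 mm long to the face of the black rubber on the 26 mm high end stop. The box's centre is 132 mm down the lane when home. The floor is flat and flush from apron to stop.
- rack: The order rack: plywood board 430 mm wide, its top 18 mm above the table, fixed, turned up to 0.12 rad. Three lanes side by side, 118 mm apart between middle lines, any of them the empty one; before the lane mouths a bare apron 165 mm deep; a beam 34 mm high (from the table) along the far edge. Origin on the table under the middle of the row of lane mouths; x down the lanes.
- lane_rail_left: Left guide rail of the empty lane: aluminium flat bar 4 mm thick, 12 mm high, 180 mm long, standing on the board; its inner face is 53 mm to the left (+y) of the lane's middle line. Origin and axes as lane.
- lane_rail_right: Right guide rail of the empty lane, the same bar, its inner face 53 mm to the right (-y) of the middle line. Origin and axes as lane.
- pendant_box: A smaller box of the same make, 60 x 60 x 34 mm high, standing in one of the other two lanes, beyond the lane mouth; origin at the centre of its underside. Leave it alone.
- bracelet_box: A long slim box of the same make, 150 x 48 x 26 mm high, lying in the remaining lane, wholly between its rails; origin at the centre of its underside. Leave it alone.
- bench_block: Square steel bench block, 64 x 64 x 19 mm, lying on a fixed black rubber pad (130 x 130 mm, 22 mm high) at the left of the rack. Origin at the centre of its underside. Leave it alone.
- hammer: Chasing hammer lying on the table at the far left: steel head 66 mm long, pale handle about 215 mm. Origin under the head, handle towards its -x. Leave it alone.
- doming_block: Brass doming block with dark hollows, 50 mm cube, on the table to the right of the rack. Origin at the centre of its underside. Leave it alone.
- findings_jar: Small glass jar with an aluminium cap, 52 mm across, 62 mm high, on the table to the right of the rack. Origin at the centre of its underside. Leave it alone.
- brass_blank: Bent brass earring blank about 40 mm long and 5 mm thick, on the table to the right of the rack's near corner. Origin at the underside of its longer leg. Leave it alone.
Things that resemble listed ones, but are neither listed nor needed, are in the scene too. What is shaped like the box but blue or yellow is not meant.

How it is judged:
By the outcome, as a careful person would: the job done as asked, in the order asked, and still so for the second after the job is handed in, with the robot touching nothing.
It also fails if it takes over 67 s, if anything falls off the work surface, if the arm or the gripper's body presses on something with over 40 N, if the wrist force passes 120 N, or if a joint passes its speed limit or range.

## Working session

There is one attempt and no reset: what is moved stays moved. The work goes in short steps, Python scripts to look and compute and a tool call to move; the robot and the scene stay as the last step left them, time stands still between calls to the robot, and variables do not carry over. Pictures are saved under pics/ and viewed, at most 10 in all, crops included, and the job is handed in when it is done.

Besides the shell and the picture viewer there is one more tool, called after "Emit:" by a JSON object that holds its "fn" and its "kwargs". drive_tool: Moves the arm, as the interface text tells. Its arguments: {"type":"object","properties":{"plan":{"type":"array","items":{"type":"object","properties":{"x":{"type":"number"},"y":{"type":"number"},"z":{"type":"number"},"ax":{"type":"number"},"ay":{"type":"number"},"az":{"type":"number"},"hand":{"type":"number"}}}},"grip_force":{"type":"number"}},"required":["plan"]}

```bash
mkdir -p pics
python3 - <<'E'
from rig import monitor, imaging, r
import cv2
for n in("scene","side"):
    cv2.imwrite(f"pics/{n}0.png",cv2.resize(imaging.grab_frame(n)[:,:,::-1],(800,600),interpolation=cv2.INTER_CUBIC))
    c=imaging.camera_info(n);print(n,c['mtx'],c['R'],c['t'])
print(monitor.sense())
E
```

```text
scene [[487.87476153   0.         252.18212209]
 [  0.         487.87476153 189.83596833]
 [  0.           0.           1.        ]] [[ 0.50121687  0.86527471 -0.00901813]
 [ 0.68349445 -0.40226761 -0.60911091]
 [-0.53067596  0.29913282 -0.79303378]] [-349.22581553 -282.36901294 1695.62543561]
side [[413.05378856   0.         254.16766146]
 [  0.         413.05378856 193.1615048 ]
 [  0.           0.           1.        ]] [[ 0.76720852 -0.6412461  -0.01394683]
 [-0.4885624  -0.57016772 -0.66046617]
 [ 0.41556933  0.51352917 -0.75072627]] [-321.60872971  336.5804142  1179.45298858]
{'clock': 0.1, 'qpos': array([ 1.27860917e+00,  3.53576637e-01,  1.63407310e+00,  9.77317163e-06,
        1.15521304e+00, -2.40030122e-03]), 'qvel': array([ 0.00020767, -0.00099142, -0.00222833, -0.00035735,  0.00027417,
        0.00249546]), 'joint_efforts': array([-1.02531532e-03, -6.06354618e+01, -3.42820394e+01, -9.54912889e-05,
        3.83222228e-03, -2.90158459e-05]), 'eef_pos': array([178.45014833, 598.47836866, 196.1324872 ]), 'tcp_rot': array([-3.14032256e+00, -1.19849162e-05,  2.85180184e+00]), 'contact_force': array([ 0.44958405,  0.23560028, -0.20405039]), 'wrist_torque': array([-9.00882071e-05, -2.83773132e-02,  9.04540407e-03]), 'grasp_force': 0.0, 'opening': 1.0036311235388715}
```

View pics/scene0.png

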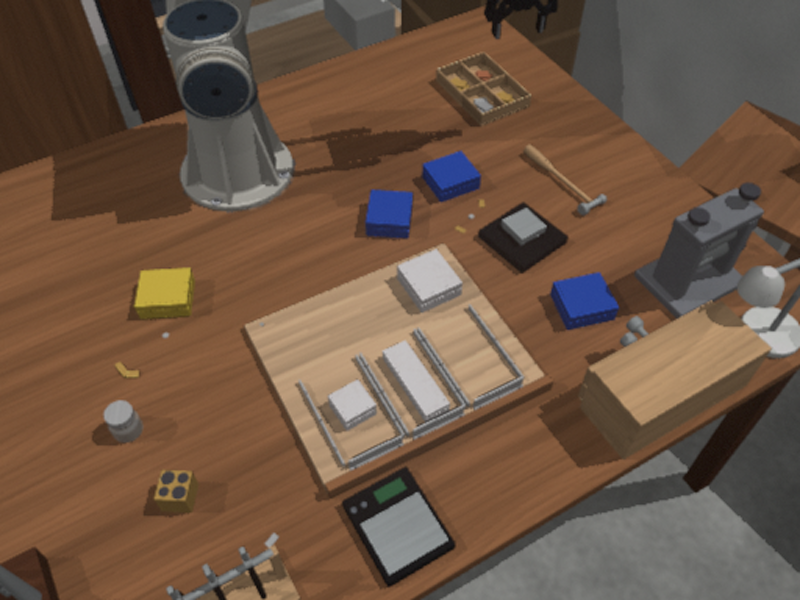

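View pics/side0.png

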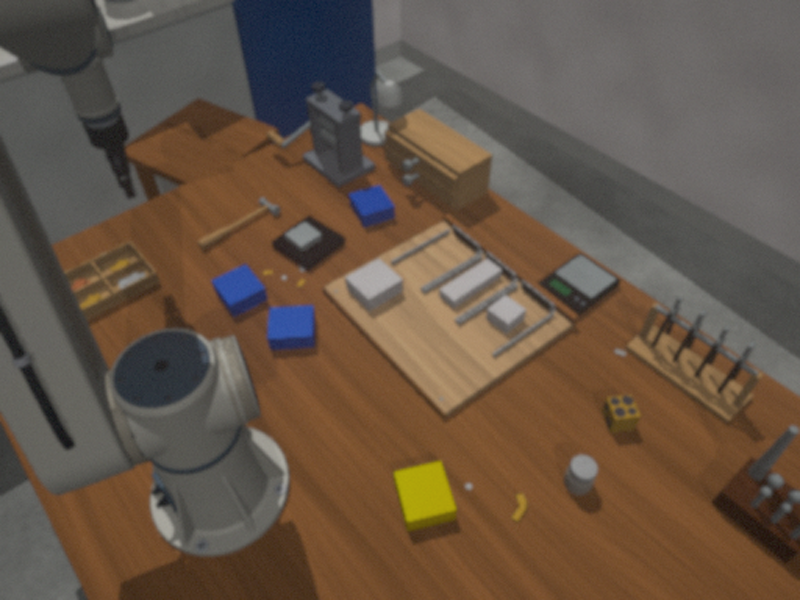

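The empty lane is the left one, with rail fronts near (470,308) and (418,332). The box is near (430,278) in the scene view, and (375,285) in the side view.

```bash
cat > h.py <<'E'
from rig import monitor, imaging, r
import numpy as np, cv2
def ray(c,u,v,z):
    d=c['R'].T@np.linalg.inv(c['mtx'])@[u,v,1]; o=-c['R'].T@c['t']
    return (o+d*(z-o[2])/d[2])
def pix(c,X):
    p=c['mtx']@(c['R']@np.asarray(X,float)+c['t']); return p[:2]/p[2]
E
python3 - <<'E'
from h import *
np.set_printoptions(precision=1,suppress=True)
c=imaging.camera_info("scene")
for n,u,v,z in[("c1",445,247,18),("c2",246,325,18),("railL front",470,308,30),("railL back",522,376,30),("railR front",418,332,30),("rail R back",464,402,30),("b",398,261,58),("b",438,247,58),("b",461,281,58),("b",416,297,58)]:
    print(n,ray(c,u*.64,v*.64,z))
c=imaging.camera_info("side")
for n,u,v,z in[("c1",327,290,18),("c2",448,413,18),("railL front",393,262,30),("railL back",447,232,30),("railR front",425,290,30),("rail R back",482,257,30),("b",347,285,58),("b",382,261,58),("b",403,284,58),("b",367,305,58)]:
    print(n,ray(c,u*.64,v*.64,z))
c=imaging.camera_info("wrist");s=monitor.sense()
print(c['mtx'],c['R'],-c['R'].T@c['t'],s['eef_pos'],s['tcp_rot'])
E
```

```text
c1 [440.6 266.6  18. ]
c2 [ 415.4 -154.3   18. ]
railL front [600.2 219.7  30. ]
railL back [769.3 216.   30. ]
railR front [597.7 108.1  30. ]
rail R back [761.5 100.5  30. ]
b [453.8 150.1  58. ]
b [462.5 234.6  58. ]
b [555.6 226.8  58. ]
b [545.3 135.   58. ]
c1 [423.3 254.   18. ]
c2 [ 412.3 -162.7   18. ]
railL front [587.5 215.8  30. ]
railL back [753.5 209.2  30. ]
railR front [585.5 100.5  30. ]
rail R back [756.9  92.   30. ]
b [447.2 205.1  58. ]
b [553.1 212.8  58. ]
b [543.1 126.8  58. ]
b [444.6 130.2  58. ]
[[288.7   0.  257.5]
 [  0.  288.7 189.6]
 [  0.    0.    1. ]] [[ 0.3  1.  -0. ]
 [ 0.9 -0.3  0.3]
 [ 0.3 -0.1 -0.9]] [ 99.1 623.1 374.5] [178.5 598.5 196.1] [-3.1 -0.   2.9]
```

Emit:
{"fn": "drive_tool", "kwargs": {"plan": [{"x":-0.5,"y":-0.35,"z":-0.2,"az":-0.3},{"x":-1.3,"y":-0.9,"z":-0.5,"az":-0.7},{"x":-2.1,"y":-1.45,"z":-0.8,"az":-1.1},{"x":-2.9,"y":-2.0,"z":-1.0,"az":-1.5},{"x":-3.7,"y":-2.55,"z":-1.0,"az":-1.9},{"x":-4.5,"y":-3.1,"z":-1.0,"az":-2.2},{"x":-5.3,"y":-3.65,"z":-1.0,"az":-2.4},{"x":-6.1,"y":-4.2,"z":-1.0,"az":-2.4}]}}

```text
invalid input
```

```bash
cat >> h.py <<'E'
def plan(x,y,z,yaw):
    s=monitor.sense(); w=s['tcp_rot'][2]; d=np.array([x,y,z])-s['eef_pos']
    cs,sn=np.cos(w),np.sin(w)
    dy=(yaw-w+np.pi)%(2*np.pi)-np.pi
    print("t",s['clock'],"pos",s['eef_pos'].round(1),"rpy",s['tcp_rot'].round(4),"q",s['qpos'].round(2),"F",s['contact_force'].round(1),"op",round(s['opening'],3))
    print("x %.3f y %.3f z %.3f az %.3f"%((cs*d[0]+sn*d[1])/50,(sn*d[0]-cs*d[1])/50,-d[2]/50,-np.degrees(dy)/6))
E
python3 -c "
from h import *
plan(520,170,250,3.1)"
```

```text
t 0.1 pos [178.5 598.5 196.1] rpy [-3.1403 -0.      2.8518] q [ 1.28  0.35  1.63  0.    1.16 -0.  ] F [ 0.4  0.2 -0.2] op 1.004
x -8.995 y -6.260 z -1.077 az -2.370
```

Emit:
{"fn": "drive_tool", "kwargs": {"plan": [{"x":-0.5,"y":-0.35,"z":-0.2,"ax":0,"ay":0,"az":-0.3,"hand":80},{"x":-1.3,"y":-0.9,"z":-0.5,"ax":0,"ay":0,"az":-0.7,"hand":75},{"x":-2.1,"y":-1.45,"z":-0.8,"ax":0,"ay":0,"az":-1.1,"hand":70},{"x":-2.9,"y":-2.0,"z":-1.0,"ax":0,"ay":0,"az":-1.5,"hand":65},{"x":-3.7,"y":-2.55,"z":-1.0,"ax":0,"ay":0,"az":-1.9,"hand":60},{"x":-4.5,"y":-3.1,"z":-1.0,"ax":0,"ay":0,"az":-2.2,"hand":50},{"x":-5.3,"y":-3.65,"z":-1.0,"ax":0,"ay":0,"az":-2.4,"hand":50},{"x":-6.1,"y":-4.2,"z":-1.0,"ax":0,"ay":0,"az":-2.4,"hand":50}]}}

```text
clock: 0.9
eef_pos: [411.6, 308.8, 246.7]
tcp_rot: [-3.142, -0.0, 3.104]
contact_force: [0.4, 0.9, 0.1]
opening: 0.584
grasp_force: 0.0
```

Emit:
{"fn": "drive_tool", "kwargs": {"plan": [{"x":-0.6,"y":-0.7,"z":0,"ax":0,"ay":0,"az":0,"hand":50},{"x":-1.1,"y":-1.3,"z":0,"ax":0,"ay":0,"az":0,"hand":50},{"x":-1.6,"y":-1.9,"z":0,"ax":0,"ay":0,"az":0,"hand":50},{"x":-2.0,"y":-2.4,"z":0,"ax":0,"ay":0,"az":0,"hand":50},{"x":-2.25,"y":-2.65,"z":0,"ax":0,"ay":0,"az":0,"hand":50},{"x":-2.25,"y":-2.65,"z":0,"ax":0,"ay":0,"az":0,"hand":50}]}}

```text
clock: 1.5
eef_pos: [519.2, 172.5, 246.5]
tcp_rot: [-3.141, -0.0, 3.101]
contact_force: [-0.7, 0.6, 0.4]
opening: 0.587
grasp_force: 0.0
```

Run:
```python
from h import *
import pickle
plan(520,170,250,3.1)
f=imaging.grab_frame("wrist");c=imaging.camera_info("wrist");pickle.dump((f,c),open("w1.pkl","wb"))
cv2.imwrite("pics/w1.png",cv2.resize(f[:,:,::-1],(800,600),interpolation=cv2.INTER_CUBIC))
```

```text
t 1.5 pos [519.2 172.5 246.5] rpy [-3.1414e+00 -2.0000e-04  3.1007e+00] q [ 0.32  0.19  1.74 -0.    1.21 -1.21] F [-0.7  0.6  0.4] op 0.587
x -0.019 y -0.050 z -0.070 az 0.007
```

View pics/w1.png

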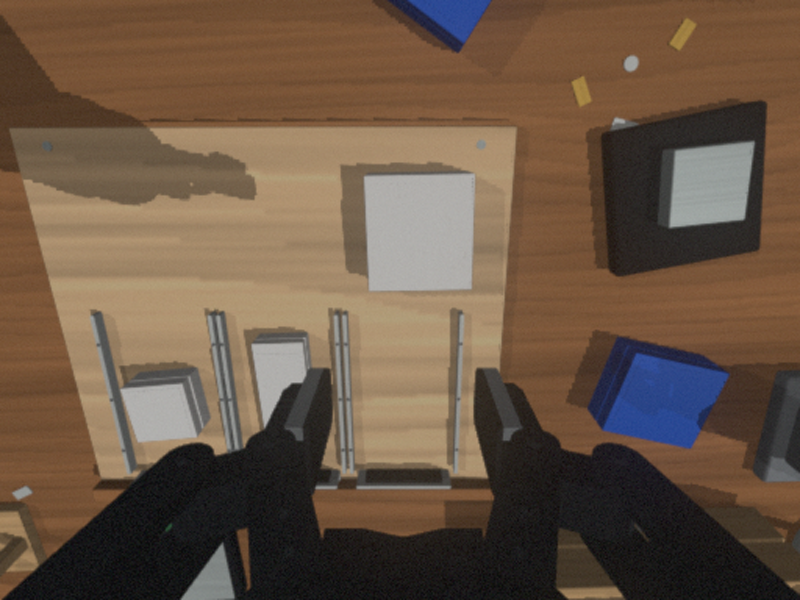

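The view is clear. The box top spans about (364–474, 172–291). The empty lane's rails start near (345,310) and (460,312), and the rubber is at row 470. I'll take an enlarged crop for accuracy.

Run:
```python
from h import *
import pickle
f,c=pickle.load(open("w1.pkl","rb"))
# crop native cols 200..330, rows 105..205 x6
cv2.imwrite("pics/w1c.png",cv2.resize(f[105:205,200:330,::-1],None,fx=6,fy=6,interpolation=cv2.INTER_CUBIC))
```

```text
(no output)
```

View pics/w1c.png

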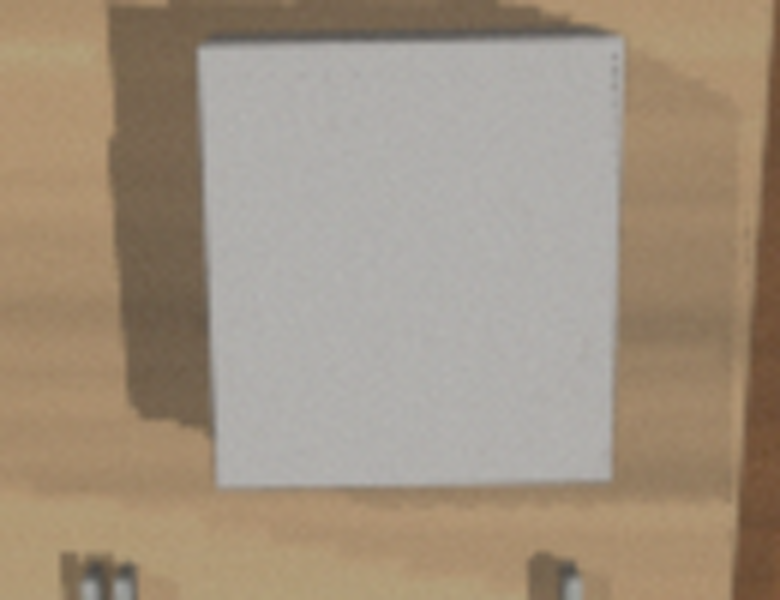

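Run:
```python
from h import *
import pickle
np.set_printoptions(precision=1,suppress=True)
f,c=pickle.load(open("w1.pkl","rb"))
k=lambda x,y:(200+(x+.5)/6-.5,105+(y+.5)/6-.5)
P=[ray(c,*k(*p),58) for p in[(199,47),(624,37),(611,481),(217,488)]]
print("box",np.array(P),np.mean(P,0))
for a,b in((0,1),(1,2),(2,3),(3,0)):
    d=P[b]-P[a];print(np.hypot(*d[:2]),np.arctan2(d[1],d[0])%(np.pi/2))
rf=ray(c,*k(124,565),30);lf=ray(c,*k(570,563),30)
rb=ray(c,350/1.5625,469/1.5625,30);lb=ray(c,456.5/1.5625,469/1.5625,30)
print(rf,lf,rb,lb,"w",np.hypot(*(lf-rf)[:2]),np.hypot(*(lb-rb)[:2]),[np.arctan2(*(q[:2])[::-1]) for q in(rb-rf,lb-lf)],(rf+lf)/2)
b1=ray(c,12/1.5625,128/1.5625,18);b2=ray(c,517/1.5625,126/1.5625,18);print(b1,b2,np.arctan2((b1-b2)[0],-(b1-b2)[1]))
```

```text
box [[456.8 146.5  58. ]
 [458.4 233.5  58. ]
 [553.6 231.5  58. ]
 [551.7 144.   58. ]] [505.1 188.9  58. ]
87.06330306762985 1.5525913663686213
95.28718799124437 1.550021656254472
87.5543982546444 1.548556878517006
94.93648429791679 1.5448467130971042
[579.2 117.6  30. ] [583.1 225.8  30. ] [757.7 109.1  30. ] [762.3 221.8  30. ] w 108.333423500347 112.70466735768949 [np.float64(-0.04711717728417995), np.float64(-0.02269875479511588)] [581.2 171.7  30. ]
[ 407.9 -151.6   18. ] [423.9 275.2  18. ] -0.03728212678669904
```

The box is centred at about (505,189) with yaw −0.02. The lane mouth is at (581,172) with yaw −0.037, so the box sits 14 mm left of the lane line. I'll square it with a side push from the left, then push it from behind.

```bash
cat >> h.py <<'E'
M=np.array([581.2,171.7]); YAW=-0.037
def lane(a,l):
    c,s=np.cos(YAW),np.sin(YAW); return M+[a*c-l*s,a*s+l*c]
def inlane(p):
    c,s=np.cos(YAW),np.sin(YAW); d=np.asarray(p)[:2]-M; return d[0]*c+d[1]*s,-d[0]*s+d[1]*c
E
python3 -c "
from h import *
p=lane(-76.7,86);print(p)
plan(*p,120,1.534)"
```

```text
[507.73376918 260.47839225]
t 1.55 pos [518.2 173.5 246.4] rpy [ 3.1415e+00 -9.0000e-04  3.1013e+00] q [ 0.32  0.19  1.75  0.    1.21 -1.21] F [-0.4  1.  -0.3] op 0.587
x 0.280 y 1.729 z 2.529 az 14.967
```

Emit:
{"fn": "drive_tool", "kwargs": {"plan": [{"x":0.03,"y":0.3,"z":0.3,"ax":0,"ay":0,"az":1.2,"hand":50},{"x":0.06,"y":0.6,"z":0.7,"ax":0,"ay":0,"az":2.6,"hand":50},{"x":0.1,"y":0.9,"z":1.1,"ax":0,"ay":0,"az":4.0,"hand":50},{"x":0.15,"y":1.2,"z":1.5,"ax":0,"ay":0,"az":5.4,"hand":50},{"x":0.2,"y":1.5,"z":1.9,"ax":0,"ay":0,"az":6.8,"hand":50},{"x":0.28,"y":1.73,"z":2.2,"ax":0,"ay":0,"az":8.2,"hand":50},{"x":0.28,"y":1.73,"z":2.4,"ax":0,"ay":0,"az":9.6,"hand":50},{"x":0.28,"y":1.73,"z":2.5,"ax":0,"ay":0,"az":11.0,"hand":50}]}}

```text
clock: 2.35
eef_pos: [505.5, 262.4, 120.5]
tcp_rot: [-3.139, -0.0, 1.947]
contact_force: [-0.6, 0.2, -0.2]
opening: 0.585
grasp_force: 0.0
```

Emit:
{"fn": "drive_tool", "kwargs": {"plan": [{"x":0,"y":0,"z":0,"ax":0,"ay":0,"az":1.4,"hand":50},{"x":0,"y":0,"z":0,"ax":0,"ay":0,"az":2.8,"hand":50},{"x":0,"y":0,"z":0,"ax":0,"ay":0,"az":3.97,"hand":50},{"x":0,"y":0,"z":0,"ax":0,"ay":0,"az":3.97,"hand":50}]}}

```text
clock: 2.75
eef_pos: [506.4, 262.1, 121.7]
tcp_rot: [-3.141, -0.0, 1.535]
contact_force: [-0.4, -0.5, 0.3]
opening: 0.588
grasp_force: 0.0
```

```bash
python3 -c "
from h import *
p=lane(-76.7,86)
plan(*p,34,1.534)"
```

```text
t 2.75 pos [506.4 262.1 121.7] rpy [-3.1410e+00 -1.0000e-04  1.5351e+00] q [0.47 0.35 1.82 0.   0.97 0.51] F [-0.4 -0.5  0.3] op 0.588
x -0.031 y 0.028 z 1.755 az 0.011
```

Emit:
{"fn": "drive_tool", "kwargs": {"plan": [{"x":0,"y":0.02,"z":0.4,"ax":0,"ay":0,"az":0,"hand":50},{"x":0,"y":0.02,"z":0.9,"ax":0,"ay":0,"az":0,"hand":50},{"x":0,"y":0.02,"z":1.3,"ax":0,"ay":0,"az":0,"hand":50},{"x":0,"y":0.02,"z":1.6,"ax":0,"ay":0,"az":0,"hand":50},{"x":0,"y":0.02,"z":1.75,"ax":0,"ay":0,"az":0,"hand":50},{"x":0,"y":0.02,"z":1.75,"ax":0,"ay":0,"az":0,"hand":50}]}}

```text
clock: 3.35
eef_pos: [507.8, 260.8, 33.5]
tcp_rot: [-3.14, 0.001, 1.537]
contact_force: [-0.1, 0.1, 0.7]
opening: 0.589
grasp_force: 0.0
```

Run:
```python
from h import *
plan(*lane(-76.7,55),34,1.534)
print(inlane(monitor.sense()['eef_pos']))
f=imaging.grab_frame("wrist")
cv2.imwrite("pics/w2.png",cv2.resize(f[:,:,::-1],(800,600),interpolation=cv2.INTER_CUBIC))
```

```text
t 3.35 pos [507.8 260.8  33.5] rpy [-3.1402e+00  7.0000e-04  1.5371e+00] q [0.47 0.48 1.87 0.   0.8  0.51] F [-0.1  0.1  0.7] op 0.589
x -0.627 y -0.003 z -0.010 az 0.030
(np.float64(-76.64614907869725), np.float64(86.37370659129978))
```

View pics/w2.png

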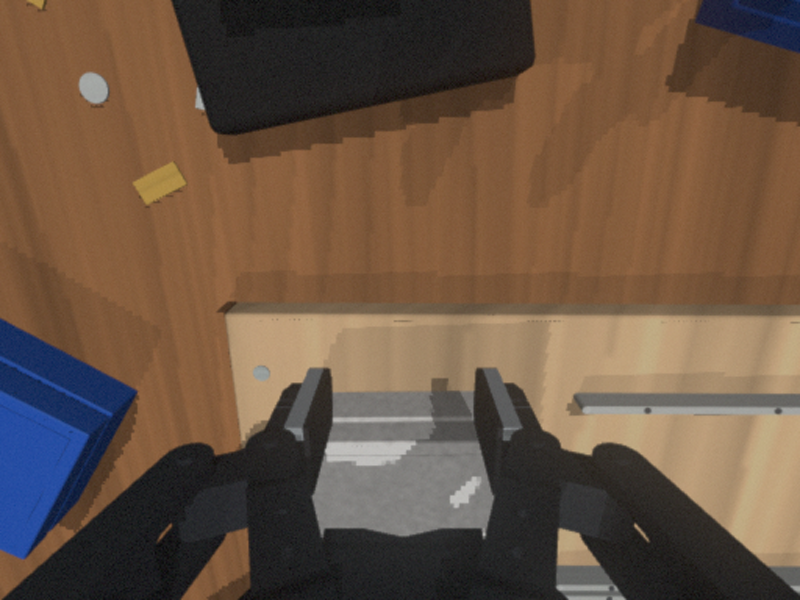

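The fingers stand clear beside the box's left face, aligned with the lane. I'll push sideways steadily.

Emit:
{"fn": "drive_tool", "kwargs": {"plan": [{"x":-0.08,"y":0,"z":0,"ax":0,"ay":0,"az":0,"hand":50},{"x":-0.18,"y":0,"z":0,"ax":0,"ay":0,"az":0,"hand":50},{"x":-0.26,"y":0,"z":0,"ax":0,"ay":0,"az":0,"hand":50},{"x":-0.32,"y":0,"z":0,"ax":0,"ay":0,"az":0,"hand":50},{"x":-0.38,"y":0,"z":0,"ax":0,"ay":0,"az":0,"hand":50},{"x":-0.44,"y":0,"z":0,"ax":0,"ay":0,"az":0,"hand":50},{"x":-0.5,"y":0,"z":0,"ax":0,"ay":0,"az":0,"hand":50},{"x":-0.54,"y":0,"z":0,"ax":0,"ay":0,"az":0,"hand":50}]}}

```text
clock: 4.2
eef_pos: [507.5, 233.5, 34.3]
tcp_rot: [-3.142, 0.0, 1.535]
contact_force: [0.6, -0.2, 0.1]
opening: 0.588
grasp_force: 0.0
```

Emit:
{"fn": "drive_tool", "kwargs": {"plan": [{"x":-0.03,"y":0,"z":0,"ax":0,"ay":0,"az":0,"hand":50},{"x":-0.06,"y":0,"z":0,"ax":0,"ay":0,"az":0,"hand":50},{"x":-0.08,"y":0,"z":0,"ax":0,"ay":0,"az":0,"hand":50},{"x":-0.08,"y":0,"z":0,"ax":0,"ay":0,"az":0,"hand":50}]}}

```text
clock: 4.6
eef_pos: [507.4, 229.7, 34.3]
tcp_rot: [-3.141, 0.0, 1.535]
contact_force: [0.1, -0.3, 0.5]
opening: 0.586
grasp_force: 0.0
```

Run:
```python
from h import *
plan(*lane(-76.7,86),34,1.534)
print(inlane(monitor.sense()['eef_pos']))
```

```text
t 4.6 pos [507.4 229.7  34.3] rpy [-3.1415e+00  1.0000e-04  1.5354e+00] q [ 0.42  0.46  1.9  -0.    0.78  0.46] F [ 0.1 -0.3  0.5] op 0.586
x 0.616 y -0.015 z 0.005 az 0.013
(np.float64(-75.91698665156893), np.float64(55.204214158553654))
```

Emit:
{"fn": "drive_tool", "kwargs": {"plan": [{"x":0.1,"y":0,"z":0,"ax":0,"ay":0,"az":0,"hand":50},{"x":0.3,"y":0,"z":0,"ax":0,"ay":0,"az":0,"hand":50},{"x":0.5,"y":0,"z":-0.3,"ax":0,"ay":0,"az":0,"hand":50},{"x":0.5,"y":0,"z":-1,"ax":0,"ay":0,"az":0,"hand":50},{"x":0.5,"y":0.3,"z":-1.8,"ax":0,"ay":0,"az":-1,"hand":50},{"x":0.3,"y":0.6,"z":-2.6,"ax":0,"ay":0,"az":-2.4,"hand":50},{"x":0,"y":0.8,"z":-3.4,"ax":0,"ay":0,"az":-3.8,"hand":50},{"x":-0.4,"y":0.8,"z":-4.2,"ax":0,"ay":0,"az":-5.2,"hand":50}]}}

```text
clock: 5.4
eef_pos: [547.8, 209.2, 246.2]
tcp_rot: [3.14, 0.0, 2.087]
contact_force: [1.2, 0.2, 0.3]
opening: 0.588
grasp_force: 0.0
```

Run:
```python
from h import *
plan(505,173,246,3.1046)
```

```text
t 5.4 pos [547.8 209.2 246.2] rpy [3.1402e+00 1.0000e-04 2.0870e+00] q [ 0.36  0.25  1.66  0.    1.23 -0.15] F [1.2 0.2 0.3] op 0.588
x -0.207 y -1.101 z 0.003 az -9.718
```

Emit:
{"fn": "drive_tool", "kwargs": {"plan": [{"x":-0.03,"y":-0.15,"z":0,"ax":0,"ay":0,"az":-1.4,"hand":50},{"x":-0.06,"y":-0.3,"z":0,"ax":0,"ay":0,"az":-2.8,"hand":50},{"x":-0.09,"y":-0.5,"z":0,"ax":0,"ay":0,"az":-4.2,"hand":50},{"x":-0.12,"y":-0.7,"z":0,"ax":0,"ay":0,"az":-5.6,"hand":50},{"x":-0.16,"y":-0.9,"z":0,"ax":0,"ay":0,"az":-7.0,"hand":50},{"x":-0.2,"y":-1.05,"z":0,"ax":0,"ay":0,"az":-8.4,"hand":50},{"x":-0.2,"y":-1.1,"z":0,"ax":0,"ay":0,"az":-9.7,"hand":50},{"x":-0.2,"y":-1.1,"z":0,"ax":0,"ay":0,"az":-9.7,"hand":50}]}}

```text
clock: 6.2
eef_pos: [503.4, 173.4, 244.5]
tcp_rot: [3.141, 0.0, 3.098]
contact_force: [-0.5, -0.7, 0.3]
opening: 0.587
grasp_force: 0.0
```

Run:
```python
from h import *
import pickle
plan(*lane(-151,0),120,3.1046)
f=imaging.grab_frame("wrist");c=imaging.camera_info("wrist");pickle.dump((f,c),open("w3.pkl","wb"))
cv2.imwrite("pics/w3.png",cv2.resize(f[95:225,185:345,::-1],None,fx=4.6,fy=4.6,interpolation=cv2.INTER_CUBIC))
```

```text
t 6.2 pos [503.4 173.4 244.5] rpy [3.1414e+00 1.0000e-04 3.0980e+00] q [ 0.33  0.16  1.78  0.    1.2  -1.2 ] F [-0.5 -0.7  0.3] op 0.587
x 1.463 y 0.015 z 2.489 az -0.063
```

View pics/w3.png

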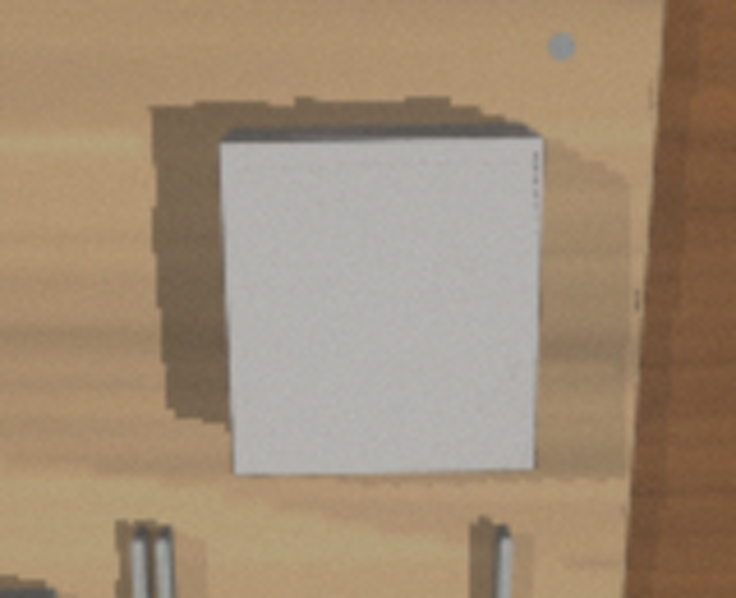

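Run:
```python
from h import *
import pickle
np.set_printoptions(precision=1,suppress=True)
f,c=pickle.load(open("w3.pkl","rb"))
k=lambda x,y:(185+(x+.5)/4.6-.5,95+(y+.5)/4.6-.5)
P=[ray(c,*k(*p),58) for p in[(220,142),(543,137),(536,468),(234,473)]]
print("box",np.array(P),np.mean(P,0),inlane(np.mean(P,0)))
for a,b in((0,1),(1,2),(2,3),(3,0)):
    d=P[b]-P[a];print(np.hypot(*d[:2]),np.arctan2(d[1],d[0])%(np.pi/2)-np.pi/2)
rf=ray(c,*k(165,527),30);lf=ray(c,*k(505,527),30)
print(rf,lf,np.hypot(*(lf-rf)[:2]),(rf+lf)/2)
rb=ray(c,*k(176,597),30);lb=ray(c,*k(508,597),30);print(rb,lb)
```

```text
box [[457.6 145.4  58. ]
 [460.6 232.5  58. ]
 [555.4 230.5  58. ]
 [552.6 142.3  58. ]] [506.6 187.7  58. ] (np.float64(-75.18753217415791), np.float64(13.181550632924885))
87.06134560228634 -0.0339459605230672
94.81991945894382 -0.02106857116025629
88.2540550677089 -0.03147369873924588
95.0302489056158 -0.03364542970460205
[579.9 116.1  30. ] [585.3 224.5  30. ] 108.55127351592493 [582.6 170.3  30. ]
[604.6 117.5  30. ] [609.9 225.3  30. ]
```

Run:
```python
from h import *
from scipy.spatial.transform import Rotation as Ro
np.set_printoptions(precision=1,suppress=True)
c=imaging.camera_info("wrist");s=monitor.sense()
T=Ro.from_euler('xyz',s['tcp_rot']).as_matrix()
Rct=c['R']@T; tct=c['R']@s['eef_pos']+c['t']
print("cam in tool",-Rct.T@tct, Rct)
T2=Ro.from_euler('xyz',[-3.1402,.0007,1.5371]).as_matrix(); p2=np.array([507.8,260.8,33.5])
R2=Rct@T2.T; c2=dict(mtx=c['mtx'],R=R2,t=tct-R2@p2)
for n,u,v,z in(("boardcorner",230,305,18),("railL front",578,405,30),("screw",261,373,18),("boxtop left edge?",400,393,58),("boxtop right",400,420,58)): print(n,ray(c2,u*.64,v*.64,z))
# tip in w2: pixel of tips if located at TCP height
for X in([0,25,0],[11,25,0],[-11,25,0],[0,25,-5],[11,25,-5],[-11,25,-5]):
    p=c['mtx']@(Rct@np.array(X,float)+tct);print(X,p[:2]/p[2]/.64)
import pickle
f,c=pickle.load(open("w3.pkl","rb"))
k=lambda x,y:(185+(x+.5)/4.6-.5,95+(y+.5)/4.6-.5)
print("screw w3",ray(c,*k(561,47),18))
f,c=pickle.load(open("w1.pkl","rb"));print("corner w1",ray(c,517*.64,126*.64,18),"screw",ray(c,481*.64,144*.64,18))
```

```text
cam in tool [  82.9    1.1 -178.4] [[-0.   1.   0. ]
 [-0.9 -0.  -0.3]
 [-0.3 -0.   0.9]]
boardcorner [430.5 277.1  18. ]
railL front [588.8 227.   30. ]
screw [440.  242.1  18. ]
boxtop left edge? [507.6 252.6  58. ]
boxtop right [507.1 240.4  58. ]
[0, 25, 0] [457.9 346.8]
[11, 25, 0] [458.9 323.2]
[-11, 25, 0] [457.  369.6]
[0, 25, -5] [459.3 351.8]
[11, 25, -5] [460.4 327.7]
[-11, 25, -5] [458.3 375.1]
screw w3 [439.3 243.6  18. ]
corner w1 [423.9 275.2  18. ] screw [437. 245.  18.]
```

Two readings suggest the fingertips sit higher than I assumed: the box didn't move, and the fingers' scale in the picture is off. I'll check with the fixed cameras.

Run:
```python
from h import *
s=monitor.sense();X=s['eef_pos'];out=[]
for n in("scene","side"):
    f=imaging.grab_frame(n)[:,:,::-1].copy();c=imaging.camera_info(n)
    u=pix(c,X);x,y=int(u[0])-33,int(u[1])-62
    g=cv2.resize(f[y:y+100,x:x+66],None,fx=6,fy=6,interpolation=cv2.INTER_CUBIC)
    for z in(0,15,30,45):
        p=(pix(c,X+[0,0,z])-[x,y])*6; cv2.circle(g,tuple(int(i) for i in p),4,(0,0,255),-1)
    out.append(g)
cv2.imwrite("pics/tips.png",np.hstack(out)[:600])
```

```text
(no output)
```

View pics/tips.png

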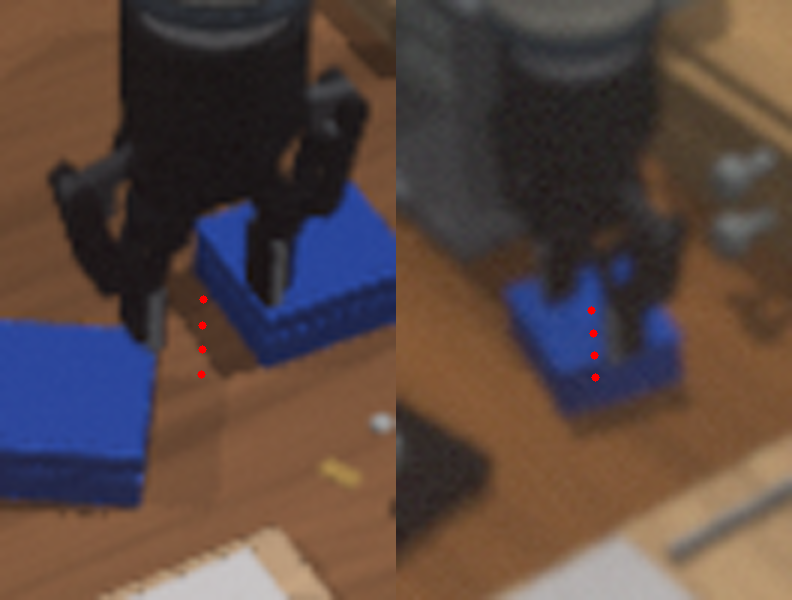

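The tips sit about 32 mm above the reported TCP at this opening, so the first push passed over the box. I'll redo it with TCP z≈4, which puts the tips at about 36.

```bash
sed -i 's/M=np.array.*;/M=np.array([581.9,171.0]);/' h.py; python3 -c "
from h import *
plan(*lane(-76,88),100,1.534)"
```

```text
t 6.35 pos [503.7 173.4 244.4] rpy [3.1414e+00 2.0000e-04 3.0925e+00] q [ 0.33  0.16  1.78  0.    1.2  -1.19] F [-0.4  0.1 -0.3] op 0.585
x -0.022 y 1.771 z 2.887 az 14.882
```

Emit:
{"fn": "drive_tool", "kwargs": {"plan": [{"x":0,"y":0.4,"z":0.3,"ax":0,"ay":0,"az":1.2,"hand":50},{"x":0,"y":0.8,"z":0.7,"ax":0,"ay":0,"az":2.6,"hand":50},{"x":0,"y":1.2,"z":1.1,"ax":0,"ay":0,"az":4.0,"hand":50},{"x":0,"y":1.5,"z":1.6,"ax":0,"ay":0,"az":5.4,"hand":50},{"x":0,"y":1.7,"z":2.1,"ax":0,"ay":0,"az":6.8,"hand":50},{"x":0,"y":1.77,"z":2.5,"ax":0,"ay":0,"az":8.2,"hand":50},{"x":0,"y":1.77,"z":2.8,"ax":0,"ay":0,"az":9.6,"hand":50},{"x":0,"y":1.77,"z":2.88,"ax":0,"ay":0,"az":11.0,"hand":50}]}}

```text
clock: 7.15
eef_pos: [506.6, 261.3, 98.1]
tcp_rot: [-3.139, 0.0, 1.935]
contact_force: [0.3, 0.7, 0.0]
opening: 0.587
grasp_force: 0.0
```

Emit:
{"fn": "drive_tool", "kwargs": {"plan": [{"x":0,"y":0,"z":0,"ax":0,"ay":0,"az":1.4,"hand":50},{"x":0,"y":0,"z":0,"ax":0,"ay":0,"az":2.8,"hand":50},{"x":0,"y":0,"z":0,"ax":0,"ay":0,"az":3.88,"hand":50},{"x":0,"y":0,"z":0.3,"ax":0,"ay":0,"az":3.88,"hand":50},{"x":0,"y":0,"z":0.6,"ax":0,"ay":0,"az":3.88,"hand":50},{"x":0,"y":0,"z":0.8,"ax":0,"ay":0,"az":3.88,"hand":50},{"x":0,"y":0,"z":1.0,"ax":0,"ay":0,"az":3.88,"hand":50},{"x":0,"y":0,"z":1.0,"ax":0,"ay":0,"az":3.88,"hand":50}]}}

```text
clock: 7.95
eef_pos: [506.7, 260.8, 48.6]
tcp_rot: [-3.139, 0.001, 1.537]
contact_force: [0.5, 0.1, -0.8]
opening: 0.586
grasp_force: 0.0
```

```bash
python3 -c "
from h import *
plan(*lane(-76,88),4,1.534);print(inlane(monitor.sense()['eef_pos']))"
```

```text
t 7.95 pos [506.7 260.8  48.6] rpy [-3.1393e+00  1.3000e-03  1.5373e+00] q [ 0.47  0.45  1.87 -0.    0.83  0.51] F [ 0.5  0.1 -0.8] op 0.586
x 0.021 y 0.050 z 0.893 az 0.031
(np.float64(-78.50685326344306), np.float64(86.93614214736084))
```

Emit:
{"fn": "drive_tool", "kwargs": {"plan": [{"x":0,"y":0.04,"z":0.2,"ax":0,"ay":0,"az":0.03,"hand":50},{"x":0,"y":0.04,"z":0.4,"ax":0,"ay":0,"az":0.03,"hand":50},{"x":0,"y":0.04,"z":0.6,"ax":0,"ay":0,"az":0.03,"hand":50},{"x":0,"y":0.04,"z":0.8,"ax":0,"ay":0,"az":0.03,"hand":50},{"x":0,"y":0.04,"z":0.9,"ax":0,"ay":0,"az":0.03,"hand":50},{"x":0,"y":0.04,"z":0.9,"ax":0,"ay":0,"az":0.03,"hand":50}]}}

```text
clock: 8.55
eef_pos: [509.0, 260.9, 4.3]
tcp_rot: [-3.14, 0.001, 1.534]
contact_force: [0.4, 0.1, 0.3]
opening: 0.586
grasp_force: 0.0
```

Emit:
{"fn": "drive_tool", "kwargs": {"plan": [{"x":-0.06,"y":0,"z":0,"ax":0,"ay":0,"az":0,"hand":50},{"x":-0.12,"y":0,"z":0,"ax":0,"ay":0,"az":0,"hand":50},{"x":-0.18,"y":0,"z":0,"ax":0,"ay":0,"az":0,"hand":50},{"x":-0.24,"y":0,"z":0,"ax":0,"ay":0,"az":0,"hand":50},{"x":-0.3,"y":0,"z":0,"ax":0,"ay":0,"az":0,"hand":50},{"x":-0.36,"y":0,"z":0,"ax":0,"ay":0,"az":0,"hand":50},{"x":-0.4,"y":0,"z":0,"ax":0,"ay":0,"az":0,"hand":50}]}}

```text
clock: 9.25
eef_pos: [509.0, 240.9, 5.4]
tcp_rot: [3.141, -0.0, 1.534]
contact_force: [0.0, 1.0, -0.5]
opening: 0.582
grasp_force: 0.5
```

Run:
```python
from h import *
plan(*lane(-76,55),4,1.534);print(inlane(monitor.sense()['eef_pos']))
out=[]
for n,(x,y,w,h) in (("scene",(230,120,130,120)),("side",(190,130,130,120))):
    f=imaging.grab_frame(n)[:,:,::-1]
    out.append(cv2.resize(f[y:y+h,x:x+w],(400,369),interpolation=cv2.INTER_CUBIC))
cv2.imwrite("pics/p1.png",np.hstack(out))
```

```text
t 9.25 pos [509.  240.9   5.4] rpy [ 3.1414e+00 -2.0000e-04  1.5342e+00] q [0.44 0.51 1.9  0.   0.73 0.48] F [ 0.   1.  -0.5] op 0.582
x -0.244 y -0.011 z 0.027 az 0.002
(np.float64(-75.45137422934776), np.float64(67.18766458444357))
```

View pics/p1.png

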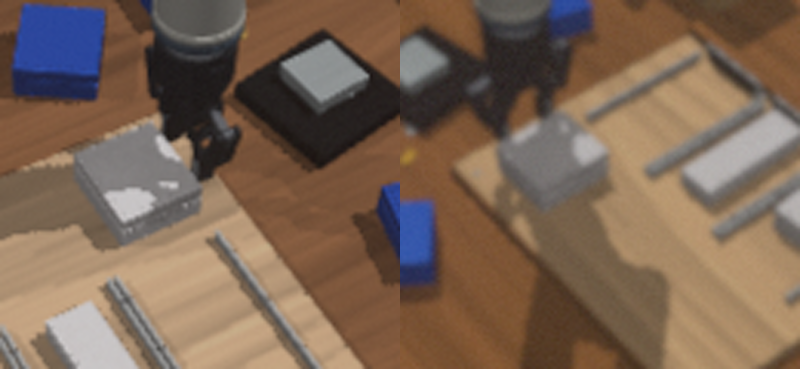

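The fingertips are now below the box's top edge and touching its left face. I'll continue the side push to the lane line.

Emit:
{"fn": "drive_tool", "kwargs": {"plan": [{"x":-0.03,"y":0,"z":0,"ax":0,"ay":0,"az":0,"hand":50},{"x":-0.07,"y":0,"z":0,"ax":0,"ay":0,"az":0,"hand":50},{"x":-0.11,"y":0,"z":0,"ax":0,"ay":0,"az":0,"hand":50},{"x":-0.15,"y":0,"z":0,"ax":0,"ay":0,"az":0,"hand":50},{"x":-0.19,"y":0,"z":0,"ax":0,"ay":0,"az":0,"hand":50},{"x":-0.22,"y":0,"z":0,"ax":0,"ay":0,"az":0,"hand":50},{"x":-0.24,"y":0,"z":0,"ax":0,"ay":0,"az":0,"hand":50},{"x":-0.24,"y":0,"z":0,"ax":0,"ay":0,"az":0,"hand":50}]}}

```text
clock: 10.15
eef_pos: [508.4, 228.9, 5.2]
tcp_rot: [-3.141, 0.0, 1.534]
contact_force: [0.7, 0.1, -0.2]
opening: 0.588
grasp_force: 0.1
```

Emit:
{"fn": "drive_tool", "kwargs": {"plan": [{"x":0.1,"y":0,"z":0,"ax":0,"ay":0,"az":0,"hand":50},{"x":0.3,"y":0,"z":0,"ax":0,"ay":0,"az":0,"hand":50},{"x":0.5,"y":0,"z":-0.3,"ax":0,"ay":0,"az":0,"hand":50},{"x":0.5,"y":0,"z":-1,"ax":0,"ay":0,"az":0,"hand":50},{"x":0.5,"y":0.2,"z":-1.9,"ax":0,"ay":0,"az":-1,"hand":50},{"x":0.3,"y":0.3,"z":-2.9,"ax":0,"ay":0,"az":-2.4,"hand":50},{"x":0,"y":0.2,"z":-3.8,"ax":0,"ay":0,"az":-3.8,"hand":50},{"x":-0.4,"y":0,"z":-4.7,"ax":0,"ay":0,"az":-5.2,"hand":50}]}}

```text
clock: 10.95
eef_pos: [508.1, 209.9, 242.2]
tcp_rot: [3.141, 0.0, 2.086]
contact_force: [0.6, -0.5, 0.2]
opening: 0.586
grasp_force: 0.0
```

Run:
```python
from h import *
plan(505,173,246,3.1046)
```

```text
t 10.95 pos [508.1 209.9 242.2] rpy [3.1405e+00 1.0000e-04 2.0859e+00] q [ 0.39  0.19  1.75 -0.    1.2  -0.13] F [ 0.6 -0.5  0.2] op 0.586
x -0.612 y -0.417 z -0.075 az -9.728
```

Emit:
{"fn": "drive_tool", "kwargs": {"plan": [{"x":-0.1,"y":-0.05,"z":0,"ax":0,"ay":0,"az":-1.4,"hand":50},{"x":-0.2,"y":-0.1,"z":0,"ax":0,"ay":0,"az":-2.8,"hand":50},{"x":-0.3,"y":-0.2,"z":0,"ax":0,"ay":0,"az":-4.2,"hand":50},{"x":-0.4,"y":-0.3,"z":0,"ax":0,"ay":0,"az":-5.6,"hand":50},{"x":-0.5,"y":-0.36,"z":0,"ax":0,"ay":0,"az":-7.0,"hand":50},{"x":-0.6,"y":-0.4,"z":-0.07,"ax":0,"ay":0,"az":-8.4,"hand":50},{"x":-0.61,"y":-0.42,"z":-0.07,"ax":0,"ay":0,"az":-9.75,"hand":50},{"x":-0.61,"y":-0.42,"z":-0.07,"ax":0,"ay":0,"az":-9.75,"hand":50}]}}

```text
clock: 11.75
eef_pos: [504.2, 172.9, 243.7]
tcp_rot: [3.142, 0.0, 3.102]
contact_force: [0.8, -0.5, -0.5]
opening: 0.585
grasp_force: 0.0
```

```bash
cat >> h.py <<'E'
def findbox(f,c,z=58):
    h=cv2.cvtColor(f,cv2.COLOR_RGB2HSV); m=((h[...,1]<25)&(h[...,2]>120)).astype(np.uint8)
    m=cv2.morphologyEx(m,cv2.MORPH_OPEN,np.ones((5,5)))
    cs,_=cv2.findContours(m,cv2.RETR_EXTERNAL,cv2.CHAIN_APPROX_NONE)
    res=[]
    for k in cs:
        if cv2.contourArea(k)<1200: continue
        W=np.array([ray(c,*p[0],z)[:2] for p in k],np.float32)
        (cx,cy),wh,a=cv2.minAreaRect(W)
        a=np.radians(((a+45)%90)-45)
        res.append((k[:,0].min(0),k[:,0].max(0),round(cx,1),round(cy,1),np.round(wh,1),round(a,3),np.round(inlane((cx,cy)),1)))
    return res
E
python3 - <<'E'
from h import *
import pickle
plan(*lane(-151,0),120,3.1046)
f=imaging.grab_frame("wrist");c=imaging.camera_info("wrist");pickle.dump((f,c),open("w4.pkl","wb"))
for n in("w1","w3","w4"):
    F=pickle.load(open(n+".pkl","rb"));print(n,*findbox(*F),sep="\n")
cv2.imwrite("pics/w4.png",cv2.resize(f[95:225,185:345,::-1],None,fx=4.6,fy=4.6,interpolation=cv2.INTER_CUBIC))
E
```

```text
t 11.75 pos [504.2 172.9 243.7] rpy [3.1416 0.     3.1022] q [ 0.33  0.17  1.78  0.    1.2  -1.2 ] F [ 0.8 -0.5 -0.5] op 0.585
x 1.466 y 0.016 z 2.474 az -0.023
w1
(array([ 78, 246], dtype=int32), array([125, 281], dtype=int32), 663.5, -60.1, array([58.2, 58.7]), np.float64(0.055), array([  90.1, -227.9]))
(array([233, 111], dtype=int32), array([303, 185], dtype=int32), 504.8, 188.6, array([87.3, 95.4]), np.float64(-0.024), array([-77.7,  14.8]))
(array([429,  91], dtype=int32), array([481, 144], dtype=int32), 475.2, 420.1, array([60. , 59.8]), np.float64(0.069), array([-115.8,  244.9]))
w3
(array([233, 125], dtype=int32), array([302, 197], dtype=int32), 506.6, 187.2, array([87.1, 95.3]), np.float64(-0.032), array([-75.8,  13.4]))
(array([427, 105], dtype=int32), array([478, 156], dtype=int32), 478.1, 418.8, array([60. , 59.8]), np.float64(0.06), array([-112.9,  243.7]))
w4
(array([224, 124], dtype=int32), array([293, 196], dtype=int32), 505.1, 174.9, array([87.2, 94.5]), np.float64(-0.045), array([-76.9,   1.1]))
(array([428, 105], dtype=int32), array([480, 156], dtype=int32), 477.7, 418.6, array([60. , 59.8]), np.float64(0.058), array([-113.3,  243.6]))
```

View pics/w4.png

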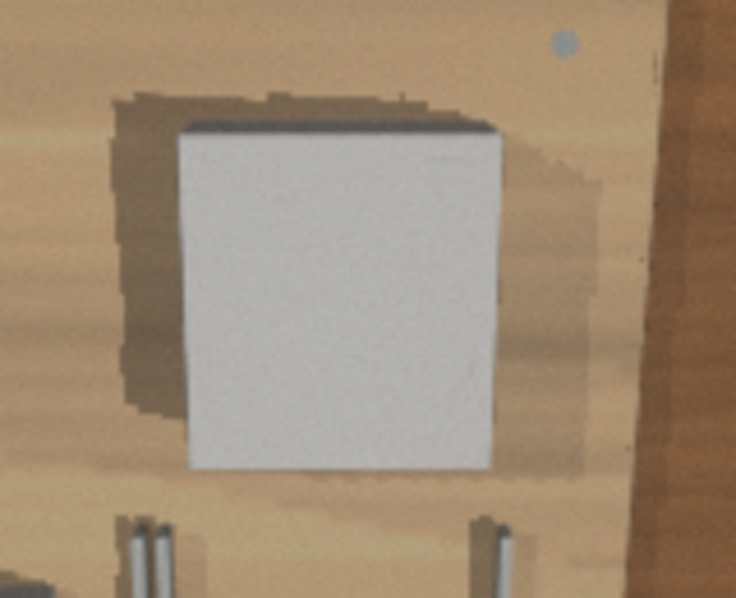

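The box now sits about 1 mm left of the lane line and is square to it. Next is the push from behind.

Emit:
{"fn": "drive_tool", "kwargs": {"plan": [{"x":0.3,"y":0,"z":0.2,"ax":0,"ay":0,"az":-0.02,"hand":50},{"x":0.7,"y":0,"z":0.6,"ax":0,"ay":0,"az":-0.02,"hand":50},{"x":1.1,"y":0,"z":1.1,"ax":0,"ay":0,"az":-0.02,"hand":50},{"x":1.35,"y":0.01,"z":1.7,"ax":0,"ay":0,"az":-0.02,"hand":50},{"x":1.48,"y":0.01,"z":2.3,"ax":0,"ay":0,"az":-0.02,"hand":50},{"x":1.5,"y":0.02,"z":2.9,"ax":0,"ay":0,"az":-0.02,"hand":50},{"x":1.5,"y":0.02,"z":3.4,"ax":0,"ay":0,"az":-0.02,"hand":50},{"x":1.5,"y":0.02,"z":3.8,"ax":0,"ay":0,"az":-0.02,"hand":50}]}}

```text
clock: 12.6
eef_pos: [428.8, 176.8, 52.2]
tcp_rot: [-3.141, -0.001, 3.098]
contact_force: [0.9, -0.1, 0.9]
opening: 0.593
grasp_force: 0.0
```

```bash
python3 -c "
from h import *
plan(*lane(-152,0.5),4,3.1035);print(inlane(monitor.sense()['eef_pos']))"
```

```text
t 12.6 pos [428.8 176.8  52.2] rpy [-3.1412e+00 -9.0000e-04  3.0978e+00] q [ 0.39  0.31  2.09  0.    0.74 -1.14] F [ 0.9 -0.1  0.9] op 0.593
x -0.025 y 0.007 z 0.963 az -0.055
(np.float64(-153.23627577954775), np.float64(0.15877521465452826))
```

Emit:
{"fn": "drive_tool", "kwargs": {"plan": [{"x":0,"y":0,"z":0.3,"ax":0,"ay":0,"az":-0.06,"hand":50},{"x":0,"y":0,"z":0.6,"ax":0,"ay":0,"az":-0.06,"hand":50},{"x":0,"y":0,"z":0.85,"ax":0,"ay":0,"az":-0.06,"hand":50},{"x":0,"y":0,"z":0.96,"ax":0,"ay":0,"az":-0.06,"hand":50},{"x":-0.08,"y":0,"z":0.96,"ax":0,"ay":0,"az":-0.06,"hand":50},{"x":-0.16,"y":0,"z":0.96,"ax":0,"ay":0,"az":-0.06,"hand":50},{"x":-0.22,"y":0,"z":0.96,"ax":0,"ay":0,"az":-0.06,"hand":50},{"x":-0.28,"y":0,"z":0.96,"ax":0,"ay":0,"az":-0.06,"hand":50}]}}

```text
clock: 13.4
eef_pos: [444.3, 176.2, 6.1]
tcp_rot: [3.141, 0.001, 3.108]
contact_force: [-1.0, -0.6, -0.5]
opening: 0.586
grasp_force: 0.0
```

Emit:
{"fn": "drive_tool", "kwargs": {"plan": [{"x":-0.05,"y":0,"z":0,"ax":0,"ay":0,"az":0,"hand":50},{"x":-0.11,"y":0,"z":0,"ax":0,"ay":0,"az":0,"hand":50},{"x":-0.19,"y":0,"z":0,"ax":0,"ay":0,"az":0,"hand":50},{"x":-0.27,"y":0,"z":0,"ax":0,"ay":0,"az":0,"hand":50},{"x":-0.35,"y":0,"z":0,"ax":0,"ay":0,"az":0,"hand":50},{"x":-0.43,"y":0,"z":0,"ax":0,"ay":0,"az":0,"hand":50},{"x":-0.51,"y":0,"z":0,"ax":0,"ay":0,"az":0,"hand":50},{"x":-0.58,"y":0,"z":0,"ax":0,"ay":0,"az":0,"hand":50}]}}

```text
clock: 14.2
eef_pos: [472.8, 175.0, 5.5]
tcp_rot: [3.142, 0.0, 3.108]
contact_force: [-1.5, 0.7, 0.7]
opening: 0.587
grasp_force: 1.0
```

```bash
cat >> h.py <<'E'
def boxlook(z=58):
    # white cover seen by wrist camera: sides of visible strip, near (rear) edge
    f=imaging.grab_frame("wrist");c=imaging.camera_info("wrist")
    import pickle;pickle.dump((f,c),open("last.pkl","wb"))
    for n in("scene","side"): pickle.dump((imaging.grab_frame(n),imaging.camera_info(n)),open(n+".pkl","wb"))
E
python3 -c "
from h import *
plan(*lane(-74,0.5),4,3.1035);print(inlane(monitor.sense()['eef_pos']))
boxlook()
import pickle
for n in('last','scene','side'): print(n,*findbox(*pickle.load(open(n+'.pkl','rb'))),sep='\n')
"
```

```text
t 14.2 pos [472.8 175.    5.5] rpy [3.1416e+00 1.0000e-04 3.1083e+00] q [ 0.35  0.44  2.03 -0.    0.67 -1.19] F [-1.5  0.7  0.7] op 0.587
x -0.704 y 0.008 z 0.031 az 0.046
(np.float64(-109.19681141900871), np.float64(-0.017254746592472614))
last
(array([200, 284], dtype=int32), array([314, 342], dtype=int32), 503.5, 174.9, array([62. , 38.4]), np.float64(-0.034), array([-78.5,   1. ]))
scene
(array([233, 317], dtype=int32), array([284, 365], dtype=int32), 911.7, -107.9, array([100.3,  86.2]), np.float64(-0.001), array([ 339.9, -266.5]))
(array([369, 314], dtype=int32), array([477, 352], dtype=int32), 1088.8, 233.5, array([251.2,  91.3]), np.float64(-0.545), array([504.2,  81.2]))
side
```

```bash
python3 -c "
from h import *
import pickle
f,c=pickle.load(open('last.pkl','rb'))
h=cv2.cvtColor(cv2.GaussianBlur(f,(3,3),0),cv2.COLOR_RGB2HSV)
for v in range(230,292,6):
    ok=(h[v,:,1]<45)&(h[v,:,2]>75)
    d=np.diff(np.r_[0,ok.astype(int),0]);a=np.where(d==1)[0];b=np.where(d==-1)[0]
    print(v,[(int(x),int(y)) for x,y in zip(a,b) if y-x>2])
for l in(-42.7,45.3): print(pix(c,[*lane(-99,l),58]),pix(c,[*lane(-30,l),58]))
"
```

```text
230 []
236 [(199, 206)]
242 []
248 [(213, 303)]
254 [(214, 303)]
260 [(214, 303)]
266 [(213, 303)]
272 [(220, 303)]
278 [(189, 194), (212, 304), (322, 327)]
284 [(209, 307)]
290 [(207, 309)]
[172.54243549 281.73594774] [183.11682574 380.48375442]
[343.22533281 282.18576702] [331.86509548 380.83707849]
```

Emit:
{"fn": "drive_tool", "kwargs": {"plan": [{"x":-0.06,"y":0,"z":0,"ax":0,"ay":0,"az":0.01,"hand":50},{"x":-0.14,"y":0,"z":0,"ax":0,"ay":0,"az":0.02,"hand":50},{"x":-0.23,"y":0,"z":0,"ax":0,"ay":0,"az":0.03,"hand":50},{"x":-0.32,"y":0,"z":0,"ax":0,"ay":0,"az":0.04,"hand":50},{"x":-0.41,"y":0,"z":0,"ax":0,"ay":0,"az":0.04,"hand":50},{"x":-0.5,"y":0,"z":0,"ax":0,"ay":0,"az":0.04,"hand":50},{"x":-0.59,"y":0,"z":0,"ax":0,"ay":0,"az":0.04,"hand":50},{"x":-0.68,"y":-0.01,"z":0,"ax":0,"ay":0,"az":0.04,"hand":50}]}}

```text
clock: 15.15
eef_pos: [506.7, 173.4, 5.6]
tcp_rot: [3.142, 0.0, 3.104]
contact_force: [-2.1, -0.0, -0.4]
opening: 0.588
grasp_force: 0.5
```

Emit:
{"fn": "drive_tool", "kwargs": {"plan": [{"x":-0.09,"y":0,"z":0,"ax":0,"ay":0,"az":0,"hand":50},{"x":-0.18,"y":0,"z":0,"ax":0,"ay":0,"az":0,"hand":50},{"x":-0.27,"y":0,"z":0,"ax":0,"ay":0,"az":0,"hand":50},{"x":-0.36,"y":0,"z":0,"ax":0,"ay":0,"az":0,"hand":50},{"x":-0.45,"y":0,"z":0,"ax":0,"ay":0,"az":0,"hand":50},{"x":-0.54,"y":0,"z":0,"ax":0,"ay":0,"az":0,"hand":50},{"x":-0.63,"y":0,"z":0,"ax":0,"ay":0,"az":0,"hand":50},{"x":-0.7,"y":-0.01,"z":0,"ax":0,"ay":0,"az":0,"hand":50}]}}

```text
clock: 15.95
eef_pos: [541.7, 171.7, 5.6]
tcp_rot: [3.142, 0.0, 3.104]
contact_force: [-1.6, 0.7, 0.3]
opening: 0.582
grasp_force: 0.7
```

```bash
python3 -c "
from h import *
plan(*lane(74,0.5),4,3.1035);print(inlane(monitor.sense()['eef_pos']))
f=imaging.grab_frame('wrist');c=imaging.camera_info('wrist')
import pickle;pickle.dump((f,c),open('mid.pkl','wb'))
print(findbox(f,c))
"
```

```text
t 15.95 pos [541.7 171.7   5.6] rpy [3.1415e+00 2.0000e-04 3.1042e+00] q [ 0.3   0.51  1.89  0.    0.74 -1.23] F [-1.6  0.7  0.3] op 0.582
x -2.283 y 0.027 z 0.031 az 0.007
(np.float64(-40.1582577800472), np.float64(-0.8130698440459849))
[(array([201, 285], dtype=int32), array([314, 342], dtype=int32), 572.7, 171.4, array([61.6, 37.8]), np.float64(-0.038), array([-9.3,  0. ]))]
```

Emit:
{"fn": "drive_tool", "kwargs": {"plan": [{"x":-0.07,"y":0,"z":0,"ax":0,"ay":0,"az":0,"hand":50},{"x":-0.15,"y":0,"z":0,"ax":0,"ay":0,"az":0,"hand":50},{"x":-0.24,"y":0,"z":0,"ax":0,"ay":0,"az":0,"hand":50},{"x":-0.33,"y":0,"z":0,"ax":0,"ay":0,"az":0,"hand":50},{"x":-0.42,"y":0,"z":0,"ax":0,"ay":0,"az":0,"hand":50},{"x":-0.51,"y":0,"z":0,"ax":0,"ay":0,"az":0,"hand":50},{"x":-0.6,"y":0,"z":0,"ax":0,"ay":0,"az":0,"hand":50},{"x":-0.69,"y":0,"z":0,"ax":0,"ay":0,"az":0,"hand":50}]}}

```text
clock: 16.8
eef_pos: [576.1, 170.3, 5.5]
tcp_rot: [-3.142, -0.0, 3.104]
contact_force: [-1.7, 0.1, 0.5]
opening: 0.585
grasp_force: 0.7
```

Emit:
{"fn": "drive_tool", "kwargs": {"plan": [{"x":-0.09,"y":0,"z":0,"ax":0,"ay":0,"az":0,"hand":50},{"x":-0.18,"y":0,"z":0,"ax":0,"ay":0,"az":0,"hand":50},{"x":-0.27,"y":0,"z":0,"ax":0,"ay":0,"az":0,"hand":50},{"x":-0.36,"y":0,"z":0,"ax":0,"ay":0,"az":0,"hand":50},{"x":-0.45,"y":0,"z":0,"ax":0,"ay":0,"az":0,"hand":50},{"x":-0.54,"y":0,"z":0,"ax":0,"ay":0,"az":0,"hand":50},{"x":-0.63,"y":0,"z":0,"ax":0,"ay":0,"az":0,"hand":50},{"x":-0.7,"y":0,"z":0,"ax":0,"ay":0,"az":0,"hand":50}]}}

```text
clock: 17.6
eef_pos: [611.2, 169.0, 5.6]
tcp_rot: [3.142, 0.0, 3.104]
contact_force: [-2.5, 0.4, 0.9]
opening: 0.587
grasp_force: 1.0
```

Emit:
{"fn": "drive_tool", "kwargs": {"plan": [{"x":-0.07,"y":0,"z":0,"ax":0,"ay":0,"az":0,"hand":50},{"x":-0.14,"y":0,"z":0,"ax":0,"ay":0,"az":0,"hand":50},{"x":-0.21,"y":0,"z":0,"ax":0,"ay":0,"az":0,"hand":50},{"x":-0.28,"y":0,"z":0,"ax":0,"ay":0,"az":0,"hand":50},{"x":-0.35,"y":0,"z":0,"ax":0,"ay":0,"az":0,"hand":50},{"x":-0.42,"y":0,"z":0,"ax":0,"ay":0,"az":0,"hand":50},{"x":-0.49,"y":0,"z":0,"ax":0,"ay":0,"az":0,"hand":50},{"x":-0.54,"y":0,"z":0,"ax":0,"ay":0,"az":0,"hand":50}]}}

```text
clock: 18.4
eef_pos: [638.1, 168.0, 5.6]
tcp_rot: [3.142, 0.0, 3.104]
contact_force: [-2.2, 0.6, 1.5]
opening: 0.589
grasp_force: 1.0
```

```bash
python3 -c "
from h import *
plan(*lane(74,-.8),5,3.1035);print(inlane(monitor.sense()['eef_pos']))"
```

```text
t 18.4 pos [638.1 168.    5.6] rpy [3.1416e+00 1.0000e-04 3.1041e+00] q [ 0.26  0.62  1.68 -0.    0.84 -1.28] F [-2.2  0.6  1.5] op 0.589
x -0.355 y 0.003 z 0.011 az 0.006
(np.float64(56.257605015614224), np.float64(-0.9478305551846411))
```

Emit:
{"fn": "drive_tool", "kwargs": {"plan": [{"x":-0.04,"y":0,"z":0,"ax":0,"ay":0,"az":0,"hand":50},{"x":-0.08,"y":0,"z":0,"ax":0,"ay":0,"az":0,"hand":50},{"x":-0.12,"y":0,"z":0,"ax":0,"ay":0,"az":0,"hand":50},{"x":-0.16,"y":0,"z":0,"ax":0,"ay":0,"az":0,"hand":50},{"x":-0.2,"y":0,"z":0,"ax":0,"ay":0,"az":0,"hand":50},{"x":-0.24,"y":0,"z":0,"ax":0,"ay":0,"az":0,"hand":50},{"x":-0.27,"y":0,"z":0,"ax":0,"ay":0,"az":0,"hand":50},{"x":-0.29,"y":0,"z":0,"ax":0,"ay":0,"az":0,"hand":50}]}}

```text
clock: 19.2
eef_pos: [652.3, 167.4, 5.5]
tcp_rot: [3.142, -0.0, 3.104]
contact_force: [-1.5, 1.2, 1.4]
opening: 0.584
grasp_force: 1.1
```

Emit:
{"fn": "drive_tool", "kwargs": {"plan": [{"x":-0.02,"y":0,"z":0,"ax":0,"ay":0,"az":0,"hand":50},{"x":-0.04,"y":0,"z":0,"ax":0,"ay":0,"az":0,"hand":50}]}}

```text
clock: 19.4
eef_pos: [654.2, 167.4, 5.5]
tcp_rot: [-3.142, -0.0, 3.104]
contact_force: [-2.8, 0.4, 1.7]
opening: 0.588
grasp_force: 1.0
```

Emit:
{"fn": "drive_tool", "kwargs": {"plan": [{"x":-0.02,"y":0,"z":0,"ax":0,"ay":0,"az":0,"hand":50},{"x":-0.04,"y":0,"z":0,"ax":0,"ay":0,"az":0,"hand":50}]}}

```text
clock: 19.6
eef_pos: [656.3, 167.3, 5.6]
tcp_rot: [3.142, 0.0, 3.104]
contact_force: [-1.9, -0.6, 1.4]
opening: 0.588
grasp_force: 1.0
```

Emit:
{"fn": "drive_tool", "kwargs": {"plan": [{"x":-0.02,"y":0,"z":0,"ax":0,"ay":0,"az":0,"hand":50},{"x":-0.04,"y":0,"z":0,"ax":0,"ay":0,"az":0,"hand":50}]}}

```text
clock: 19.8
eef_pos: [658.3, 167.2, 5.6]
tcp_rot: [-3.142, -0.0, 3.104]
contact_force: [-1.9, 0.0, 0.8]
opening: 0.585
grasp_force: 1.0
```

Emit:
{"fn": "drive_tool", "kwargs": {"plan": [{"x":-0.02,"y":0,"z":0,"ax":0,"ay":0,"az":0,"hand":50},{"x":-0.04,"y":0,"z":0,"ax":0,"ay":0,"az":0,"hand":50}]}}

```text
clock: 20.0
eef_pos: [659.9, 167.1, 5.5]
tcp_rot: [-3.142, -0.001, 3.104]
contact_force: [-5.0, -0.3, 4.6]
opening: 0.585
grasp_force: 2.8
```

Emit:
{"fn": "drive_tool", "kwargs": {"plan": [{"x":-0.01,"y":0,"z":0,"ax":0,"ay":0,"az":0,"hand":50},{"x":-0.02,"y":0,"z":0,"ax":0,"ay":0,"az":0,"hand":50},{"x":-0.02,"y":0,"z":0,"ax":0,"ay":0,"az":0,"hand":50}]}}

```text
clock: 20.3
eef_pos: [659.8, 167.1, 5.4]
tcp_rot: [-3.141, -0.003, 3.104]
contact_force: [-7.3, 0.2, 4.8]
opening: 0.588
grasp_force: 3.6
```

Emit:
{"fn": "drive_tool", "kwargs": {"plan": [{"x":-0.01,"y":0,"z":0,"ax":0,"ay":0,"az":0,"hand":50},{"x":-0.02,"y":0,"z":0,"ax":0,"ay":0,"az":0,"hand":50},{"x":-0.02,"y":0,"z":0,"ax":0,"ay":0,"az":0,"hand":50}]}}

```text
clock: 20.6
eef_pos: [659.8, 167.1, 5.4]
tcp_rot: [-3.141, -0.005, 3.104]
contact_force: [-11.3, 1.9, 8.1]
opening: 0.586
grasp_force: 5.4
```

Emit:
{"fn": "drive_tool", "kwargs": {"plan": [{"x":0.03,"y":0,"z":0,"ax":0,"ay":0,"az":0,"hand":50},{"x":0.1,"y":0,"z":0,"ax":0,"ay":0,"az":0,"hand":50},{"x":0.3,"y":0,"z":0,"ax":0,"ay":0,"az":0,"hand":50},{"x":0.6,"y":0,"z":-0.1,"ax":0,"ay":0,"az":0,"hand":50},{"x":1.0,"y":0,"z":-0.8,"ax":0,"ay":0,"az":0,"hand":50},{"x":1.2,"y":0,"z":-1.6,"ax":0,"ay":0,"az":0,"hand":50},{"x":1.2,"y":0,"z":-2.5,"ax":0,"ay":0,"az":0,"hand":50},{"x":1.2,"y":0,"z":-3.4,"ax":0,"ay":0,"az":0,"hand":50}]}}

```text
clock: 21.4
eef_pos: [601.3, 169.2, 177.1]
tcp_rot: [-3.141, 0.0, 3.104]
contact_force: [-0.1, -0.1, 0.0]
opening: 0.582
grasp_force: 0.0
```

Emit:
{"fn": "drive_tool", "kwargs": {"plan": [{"x":0,"y":0,"z":-0.8,"ax":0,"ay":0,"az":0,"hand":50},{"x":0,"y":0,"z":-1.5,"ax":0,"ay":0,"az":0,"hand":50},{"x":0,"y":0,"z":-1.8,"ax":0,"ay":0,"az":0,"hand":50},{"x":0,"y":0,"z":-1.8,"ax":0,"ay":0,"az":0,"hand":50}]}}

```text
clock: 21.8
eef_pos: [603.2, 169.6, 267.7]
tcp_rot: [3.14, 0.004, 3.104]
contact_force: [0.7, 0.3, -0.7]
opening: 0.585
grasp_force: 0.0
```

```bash
python3 -c "
from h import *
plan(*lane(74,-.8),5,3.1035)
f=imaging.grab_frame('wrist');c=imaging.camera_info('wrist')
import pickle;pickle.dump((f,c),open('fin.pkl','wb'))
print(*findbox(f,c),sep='\n')
g=f[120:310,160:360,::-1]
cv2.imwrite('pics/fin.png',cv2.resize(g,None,fx=3.1,fy=3.1,interpolation=cv2.INTER_CUBIC))
"
```

```text
t 21.8 pos [603.2 169.6 267.7] rpy [3.1403 0.0042 3.1041] q [ 0.27  0.3   1.55 -0.    1.29 -1.26] F [ 0.7  0.3 -0.7] op 0.585
x -1.053 y -0.004 z 5.253 az 0.006
(array([228, 202], dtype=int32), array([287, 259], dtype=int32), 714.1, 165.6, array([86.5, 93.5]), np.float64(-0.038), array([132.3,  -0.5]))
(array([ 74, 185], dtype=int32), array([121, 224], dtype=int32), 663.0, -60.9, array([58. , 58.4]), np.float64(0.055), array([  89.7, -228.7]))
(array([159, 157], dtype=int32), array([199, 250], dtype=int32), 669.5, 57.3, array([ 46.1, 142.6]), np.float64(-0.007), array([  91.7, -110.4]))
(array([431,  20], dtype=int32), array([484,  77], dtype=int32), 478.4, 416.7, array([59.5, 59.4]), np.float64(0.067), array([-112.5,  241.7]))
```

View pics/fin.png

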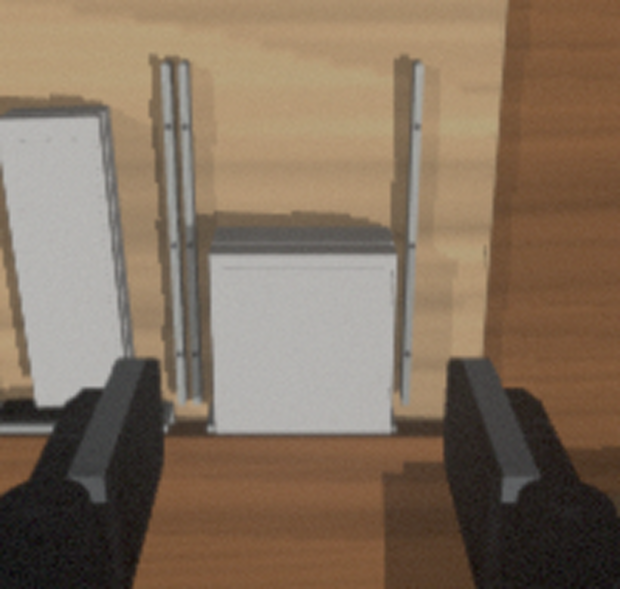

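The final view shows the box at the stop: centre 132.3 mm down the lane, 0.5 mm off the middle line, yaw −0.038 (lane −0.037), clear of both rails. The robot is also clear, so I'm handing in.

```bash
python3 -c "
from rig import r
print(r.sign_off())"
```

```text
the job is handed in; nothing more can be done
None
```

The box is square against the rubber stop, 132 mm down the lane and about 0.5 mm off its middle line; the final picture shows it clear of both rails. I handed the job in at about 22 s, and no verdict came back.

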